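Secure the dish and touch off the print bed

TASK

Get the print bed ready: push the keeper arm by its upright pin until the arm is fully home over the rim of the dish, then gently press the oblong touch-off plunger well down with the fingertips and withdraw so that it springs back up. Do not press the round or the square plunger, and leave the dish and all the other loose things where they are; nothing is to be picked up.

Things in the scene. Friction and masses are not known exactly. Their poses are not given: they have to be found in the camera images.
- print_bed: the print bed, fixed to the bench: a white box with round vents and a grey top plate, 240 x 240 mm, top 60 mm above the bench. Origin at the centre of its underside; x and y along its edges, z up. The keeper's pivot stands at x = -85, y = +85 mm, the three touch-off housings on the other three corners (+-85 mm)
- keeper (a joint): angle (rad) of the keeper arm, a level flat steel bar. 0: swung out, pointing 20 degrees counter-clockwise (from above) of the bed's x axis; grows as it swings clockwise towards the dish, to a stop at 1.134 = fully home, pointing over the dish's rim at the bed's centre. Starts at 0 to 0.45 and stays where left (friction 0.06 N m, about 1 N at the pin)
- keeper_pivot (a point): point on the keeper's upright pivot axis, 84 mm above the bench. The bar is 16 mm wide, lies 82 to 86 mm above the bench (7 mm over the dish's rim) and reaches 108 mm from this axis and 14 mm behind it; a low dark cap (18 mm diameter, top 93 mm above the bench) sits on the axis
- keeper_pin (a point): centre of the upright round steel pin (10 mm diameter, 30 mm tall, from 86 to 116 mm above the bench) on the keeper arm, 65 mm from the pivot axis, by which the arm is pushed
- bar_top (a point): centre of the top face of the oblong touch-off plunger (bare steel, 44 x 14 mm; x of this frame across it, y along it), 86 mm above the bench, standing 14 mm proud on a black plastic housing 52 x 52 x 12 mm, one of three such housings fixed on corners of the print bed; the three swap corners and turn a little between runs
- bar_plunger (a joint): how far the oblong plunger is pressed. Joint value: 0 up (rest), 0.008 m fully down; it springs back (1.2 N to start, 6 N fully down). It registers at 5 mm; over 20 N damages it
- bar_unit: the housing that carries the oblong plunger; origin at the centre of its underside, on the bed's top
- round_top (a point): centre of the top face of the round touch-off plunger (bare steel, 30 mm diameter), 86 mm above the bench, standing 14 mm proud on a black plastic housing 52 x 52 x 12 mm, one of three such housings fixed on corners of the print bed; the three swap corners and turn a little between runs
- round_plunger (a joint): how far the round plunger is pressed. Joint value: 0 up (rest), 0.008 m fully down; it springs back (1.2 N to start, 6 N fully down).
- square_top (a point): centre of the top face of the square touch-off plunger (bare steel, 28 x 28 mm), 86 mm above the bench, standing 14 mm proud on a black plastic housing 52 x 52 x 12 mm, one of three such housings fixed on corners of the print bed; the three swap corners and turn a little between runs
- square_plunger (a joint): how far the square plunger is pressed. Joint value: 0 up (rest), 0.008 m fully down; it springs back (1.2 N to start, 6 N fully down).
- dish: open glass culture dish, 90 mm diameter, 15 mm high, 3 mm base, loose in the middle of the bed; origin at the centre of its underside
- nozzle: small loose conical steel print nozzle standing point up on the bed near its -y edge: 18 mm diameter, 36 mm tall; origin at the centre of its underside
- vial: small loose glass vial with white cap standing on the bed near its +x edge: 24 mm diameter, 38 mm tall; origin at the centre of its underside
- bottle: white bottle, 64 mm diameter, 150 mm tall, loose on the bench to the left; origin at the centre of its underside
- beaker: glass beaker, 72 mm diameter, 90 mm tall, loose on the bench to the right; origin at the centre of its underside
- spare_dish: a second glass dish, 90 mm diameter, 15 mm high, loose on the bench to the right; origin at the centre of its underside
- cartridge: empty print cartridge lying on the bench to the left, loose, about 110 mm long, 32 mm across its flanges; origin on the bench below its middle

How it is judged:
On the way, in this order (a step that is already met when the one before it is completed fails the run):
1. the keeper arm is home over the dish (value of joint keeper above 1.03 rad), for 0.2 s.
2. the oblong plunger is pressed at least 5 mm (value of joint bar_plunger above 0.005 m), for 0.05 s.
At the end, for the whole second after the job is handed in: The keeper arm is within 0.1 rad of its stop, all three plungers are up (within 1 mm), dish, nozzle and vial at rest within 8 mm of where they were, things on the bench within 15 mm (value of joint keeper above 1.03 rad and value of joint each of bar_plunger, round_plunger, square_plunger below 0.001 m and linear speed of each of dish, nozzle, vial below 0.02 m/s and distance of each of dish, nozzle, vial from where it was at the start of the episode below 0.008 m and distance of each of bottle, beaker, spare_dish, cartridge from where it was at the start of the episode below 0.015 m); the robot touches nothing.
It fails at once if the round or the square plunger is pressed (2 mm) (value of joint any of round_plunger, square_plunger above 0.002 m).
It fails at once if the oblong plunger is pressed before the keeper arm is home (value of joint bar_plunger above 0.003 m and value of joint keeper below 1.03 rad).
It fails at once if the oblong plunger or its housing is pressed with more than 20 N (contact force between bar_unit and anything else above 20 N).
It fails at once if the dish, nozzle or vial is shifted or lifted by 8 mm, or tipped (distance of any of dish, nozzle, vial from where it was at the start of the episode above 0.008 m or angle between any of dish, nozzle, vial's own z axis and vertical above 0.3 rad).
It fails at once if a thing on the bench is shifted or lifted by 15 mm, or tipped (distance of any of bottle, beaker, spare_dish, cartridge from where it was at the start of the episode above 0.015 m or angle between any of bottle, beaker, spare_dish, cartridge's own z axis and vertical above 0.3 rad).
It also fails if it takes over 42 s, if anything falls off the work surface, if the arm or the gripper's body presses on something with over 40 N, if the wrist force passes 120 N, or if a joint passes its speed limit or range.

ROBOT

A 7-joint arm with a two-finger parallel gripper is mounted at the origin on the work surface. World frame = base frame: x ahead of the robot, y to its left, z up, the work surface at z = 0. Lengths are in m, angles in rad, forces in N, time in s.
With the tool pointing down it reaches from about 0.35 to 0.9 m from the base axis. Payload 8.1 kg.
Tool frame: the origin (TCP) lies midway between the tips of the shut fingers; the grasp point (between the pads) lies arm.grip_point_offset behind it (arm.grip_point_offset is the distance from the TCP to the grasp point, in m); y points along the fingers, z is the direction in which the jaws open and shut, and the axes are right-handed (so a half turn about y gives the same grasp; the last joint's range is limited). The gripper opens to 92 mm and grips with 3 to 60 N. Pads are 19 mm wide; open, the fingers measure 130 mm over their backs; the gripper's body (75 mm by 190 mm) begins 47 mm behind the grasp point.
Start: joints at [-1.43, 0.434, 0.025, 1.573, -0.012, 1.134, -0.075], TCP at [0.151, 0.607, 0.227] pointing down, gripper open.
Joint ranges: [-2.62, 2.62], [-0.44, 2.09], [-1.27, 1.32], [0.08, 2.57], [-1.32, 4.46], [0.12, 2], [-2.74, 2.74]. Speed limits (rad/s): [2.22, 2.22, 3.01, 3.01, 3.14, 3.14, 3.14].

INTERFACE

Orientations are given as a rotation vector (axis times angle).
In Python, from cell import arm, get_image, camera_info gives the robot as it stands.
- The arm moves only by the tool carry_out, never from a script. Its argument "steps" is one flat list of numbers, 5 for each row, row after row: the opening, from 0 (shut) to 1 (fully open), then the shift along the world's x, y, z in units of 0.1 m (1.0 is 0.1 m), then the turn about the world's z in units of 45 degrees (1.0 is 45 degrees). In form: [hand, dx, dy, dz, spin, hand, dx, dy, dz, spin, ...]. A call has 1 to 12 rows; each row is the pose to reach, as a shift and turn from the pose commanded when the call began; what a row does not reach only later rows make up. A row lasts 1/10 s, in which the tool goes at most 50 mm and 8.59 degrees, less where a joint would pass 70% of its speed; a pose out of reach is approached as far as the arm can. A call with a number of a shift or a turn outside -1 to 1 is refused whole. A call with a gripper value outside its range is refused whole. The fingers move at their own pace and stop on an object; "grip_force" is the grip in N (left out, the last holds). Time passes only in rows, so rows that repeat a pose let the fingers close. It gives the time, the measured TCP pose, the force and the opening at its end, in the units of the state.
- arm.observe(): the state, without advancing time (a new reading comes with each control period).
- get_image(name): name is "side" or "top"; returns (picture, depth): 400x640x3 uint8, red, green, blue; 400x640 float32, m along the optical axis (not along the pixel's ray), 0 where there is no reading.
- camera_info(name): a dict with "fovy" (degrees; the focal length in pixels is half the picture's height over the tangent of half this angle, whatever the lens; pixels are square), "cx", "cy" (the principal point, pixels), "R" (3x3) and "t" (3): a world point X has camera coordinates R X + t. Camera axes: x right, y down, z forward; pixel columns grow to the right and rows downward; lengths in m; the calibration is good to about 2 mm. A picture is of the moment at which its call begins. camera_info takes no time and is no camera call.
- arm.sign_off(): hands the job in, once; it reports no verdict.
The state is a dict: "clock": time; "joints": joint angles; "dq": joint speeds; "joint_efforts": joint torques, N m; "position": TCP position; "ee_rot": TCP orientation; "force": force on the tool from outside, world axes, zero at the start; "ft_torque": the same for the moment, N m; "width": opening from 0.0 (shut) to 1.0 (fully open).
Only numpy, scipy, OpenCV 4.12 (cv2) and the standard library are available. Lean on these libraries where they do the work, as an engineer would, in place of code of your own. Each camera call takes 0.05 s, during which the arm holds its last target. There are 200 camera calls.

## Working session

There is one attempt and no reset: what is moved stays moved. The work goes in short steps, Python scripts to look and compute and a tool call to move; the robot and the scene stay as the last step left them, time stands still between calls to the robot, and variables do not carry over. Pictures are saved under pics/ and viewed, about 8 in all and at most 12, crops included, and the job is handed in when it is done.

Besides the shell and the picture viewer there is one more tool, called after "Request:" by a JSON object that holds its "api" and its "payload", one argument or row to a line. carry_out: Moves the arm, as the interface text tells. Shifts and turns lie within -1 to 1; 1 stands for 0.1 m of shift or 45 degrees of turn. Its arguments: {"type":"object","properties":{"steps":{"type":"array","items":{"type":"number"}},"grip_force":{"type":"number"}},"required":["steps"]}

```bash
mkdir -p pics
cat > h.py <<'E'
import numpy as np, cv2
from cell import arm, get_image, camera_info
def cam(n):
    c=camera_info(n); f=200/np.tan(np.radians(c["fovy"])/2)
    return f,c["cx"],c["cy"],np.array(c["R"]),np.array(c["t"])
def cloud(n,d):
    f,cx,cy,R,t=cam(n); v,u=np.mgrid[0:400,0:640]
    P=np.stack([(u-cx)/f*d,(v-cy)/f*d,d],-1)
    return (P-t)@R
def ray(n,u,v,z):  # pixel meets plane z
    f,cx,cy,R,t=cam(n); o=-R.T@t; d=R.T@np.array([(u-cx)/f,(v-cy)/f,1]); return o+d*(z-o[2])/d[2]
def proj(n,X):
    f,cx,cy,R,t=cam(n); p=R@np.array(X)+t; return f*p[0]/p[2]+cx,f*p[1]/p[2]+cy
E
python3 - <<'E'
from h import *
for n in("top","side"):
    im,d=get_image(n); np.savez(f"pics/{n}0.npz",im=im,d=d)
    cv2.imwrite(f"pics/{n}0.png",im[:,:,::-1]); f,cx,cy,R,t=cam(n); print(n,f,cx,cy,-R.T@t,R.round(2).tolist())
s=arm.observe();print(s["clock"],s["position"],s["ee_rot"],s["force"],s["width"],arm.grip_point_offset)
E
```

```text
top 375.30326955293134 320.12265304851513 195.18424281187083 [0.32987202 0.00589091 1.04029744] [[-0.02, -1.0, 0.0], [-0.98, 0.02, -0.19], [0.19, -0.01, -0.98]]
side 409.8919180246558 323.86954682520883 198.16662517907517 [ 0.1763869  -0.5296332   0.86380957] [[0.83, -0.55, 0.01], [-0.42, -0.64, -0.64], [0.36, 0.53, -0.77]]
0.1 [0.15080256 0.606068   0.22601845] [-1.56373918  0.19147543 -0.19144801] [ 0.24922313 -0.27044744  0.17608316] 0.9974655167422152 0.0188
```

View pics/top0.png

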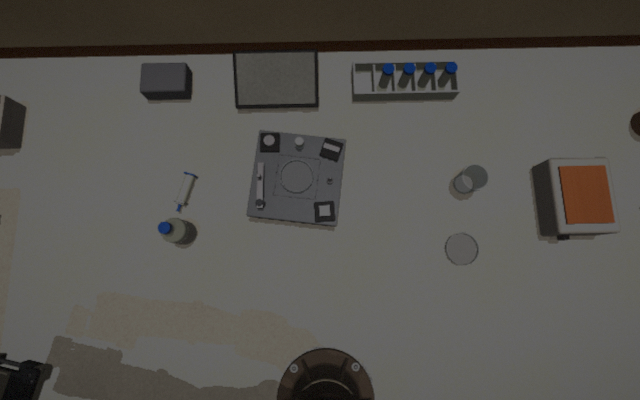

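View pics/side0.png

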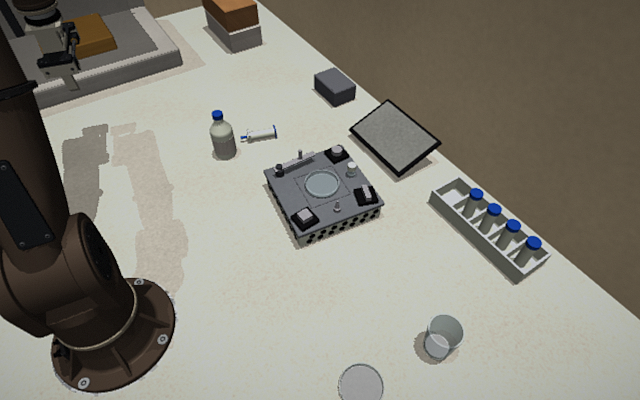

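The top view shows the bed at about (297,178): round plunger at upper left (270,141), oblong at upper right (331,149), square at lower right (325,211) and the keeper pivot at lower left (259,204). I'll enlarge both views.

Run:
```python
from h import *
a=np.load("pics/top0.npz"); b=np.load("pics/side0.npz")
A=cv2.resize(a["im"][120:235,240:355],None,fx=5,fy=5,interpolation=cv2.INTER_CUBIC)
B=cv2.resize(b["im"][135:250,255:390],None,fx=5,fy=5,interpolation=cv2.INTER_CUBIC)
for n,I in(("A",A),("B",B)): cv2.imwrite(f"pics/{n}.png",np.clip(I[:,:,::-1]*1.5,0,255).astype(np.uint8))
# bed fit: points from top depth at z~60mm
P=cloud("top",a["d"]); roi=np.zeros((400,640),bool); roi[115:240,235:360]=1
m=roi&(P[...,2]>.052)&(P[...,2]<.068)&(a["d"]>0)
r=cv2.minAreaRect((P[m][:,:2]*1000).astype(np.float32)); print("bed rect",r,np.median(P[m][:,2]),m.sum())
```

```text
bed rect ((569.1458129882812, 61.67347717285156), (240.13766479492188, 241.60394287109375), 82.12277221679688) 0.061345467579002444 6033
```

View pics/A.png

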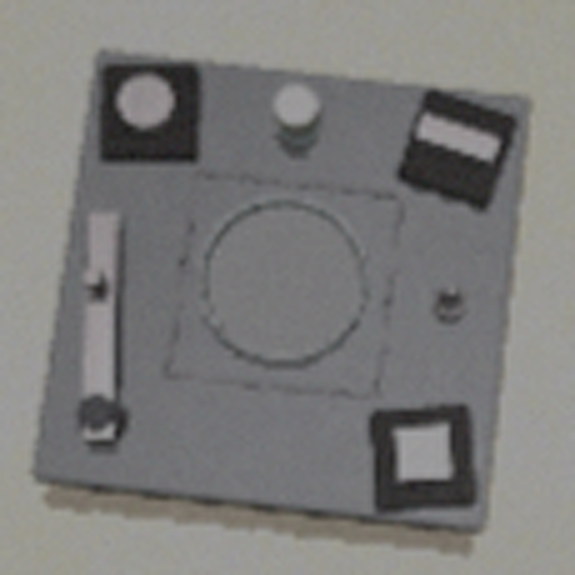

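View pics/B.png

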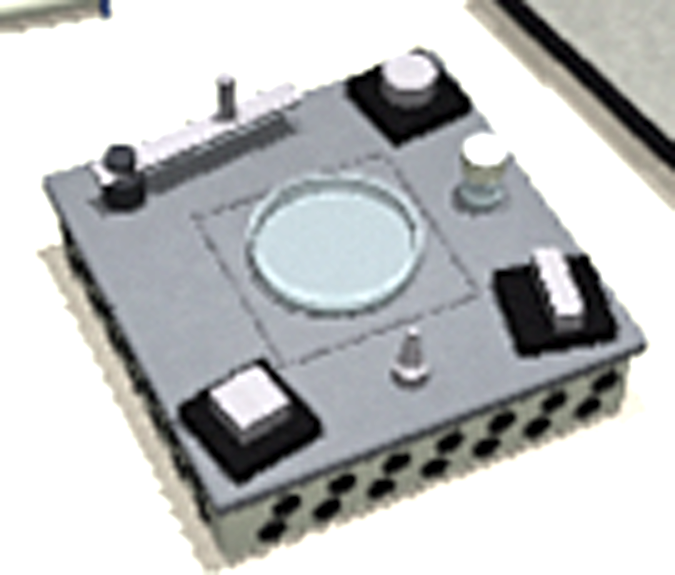

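Run:
```python
from h import *
A=lambda x,y,z:ray("top",240+(x+.5)/5-.5,120+(y+.5)/5-.5,z)*1000
B=lambda x,y,z:ray("side",255+(x+.5)/5-.5,135+(y+.5)/5-.5,z)*1000
c=np.array([569.1,61.7]);y=np.radians(-7.88);R=np.array([[np.cos(y),-np.sin(y)],[np.sin(y),np.cos(y)]])
for q in((-85,85),(85,85),(85,-85),(-85,-85)): print("corner",q,(c+R@q).round(1))
# bed corners check
for p in((100,50),(527,97),(483,530),(35,483)): print("bedc A",A(*p,.06).round(1),)
for p in((45,178),(645,348),(222,505)): print("bedc B",B(*p,.06).round(1))
print("pin topA",A(97,278,.116),"B",B(225,78,.116))
print("bar end A",A(104,212,.086),"B",B(293,92,.086), "cap A",A(97,408,.093),"B",B(121,152,.093))
print("oblong A",A(458,138,.086),"B",B(557,280,.086))
print("obl ends A",A(419,124,.086),A(497,151,.086),"B",B(546,252,.086),B(568,312,.086))
print("roundA",A(146,101,.086),"squareA",A(423,454,.086),"dishA",A(285,284,.075),"vial",A(297,104,.098),"nozzle",A(450,300,.08))
pv=c+R@(-85,85)
for k in(0,.2,.45,1.03,1.134):
  a=y+np.radians(20)-k; print(k,(pv+65*np.array([np.cos(a),np.sin(a)])).round(1),(pv+108*np.array([np.cos(a),np.sin(a)])).round(1))
```

```text
corner (-85, 85) [496.6 157.6]
corner (85, 85) [665.  134.2]
corner (85, -85) [641.6 -34.2]
corner (-85, -85) [473.2 -10.8]
bedc A [703.7 162.9  60. ]
bedc A [671.6 -71.   60. ]
bedc A [434.6 -39.8  60. ]
bedc A [464.5 195.1  60. ]
bedc B [470.  192.3  60. ]
bedc B [667.4 -76.7  60. ]
bedc B [439.  -41.9  60. ]
pin topA [560.74390126 154.43617737 116.        ] B [562.87528673 154.62008792 116.        ]
bar end A [603.90513037 155.87497281  86.        ] B [603.63382799 152.68094825  86.        ] cap A [497.97939323 157.55579558  93.        ] B [500.09393251 157.6308158   93.        ]
oblong A [640.50825665 -31.57244998  86.        ] B [642.07021825 -32.97241576  86.        ]
obl ends A [648.71592258 -11.0660038   86.        ] [632.87589193 -52.03773663  86.        ] B [648.78201187 -14.96639814  86.        ] [633.9324132  -52.62674285  86.        ]
roundA [664.65386078 133.98986975  86.        ] squareA [471.5750595   -8.92694413  86.        ] dishA [565.56277108  61.65511123  75.        ] vial [657.07733828  53.01599422  98.        ] nozzle [553.82400643 -25.16154243  80.        ]
0 [560.1 171.2] [602.1 180.2]
0.2 [561.6 158.3] [604.5 158.8]
0.45 [559.7 142.2] [601.5 132. ]
1.03 [541.  110.1] [570.4  78.7]
1.134 [535.8 105.7] [561.8  71.5]
```

Run:
```python
from h import *
from scipy.spatial.transform import Rotation as Ro
s=arm.observe();M=Ro.from_rotvec(s["ee_rot"]).as_matrix();print(M.round(3));a=np.degrees(np.arctan2(M[1,2],M[0,2]));print("jaw az",a)
for t in(27,69): print(t,[(((t-a+90)%180)-90)])
n=np.array([np.cos(np.radians(-117)),np.sin(np.radians(-117))]);pv=np.array([497.3,157.6])
for k in(.26,.5,.7,.9,1.05,1.134):
  b=np.radians(12.1)-k;p=pv+65*np.array([np.cos(b),np.sin(b)]);print(k,p.round(1),(p-14.5*n).round(1))
d=np.load("pics/top0.npz")["d"];P=cloud("top",d)
m=(P[...,2]>.1)&(P[...,0]>.35)&(P[...,0]<.8)&(P[...,1]>.2)&(P[...,1]<.6);print(P[m].min(0),P[m].max(0))
```

```text
[[ 0.97  -0.     0.241]
 [-0.241 -0.001  0.97 ]
 [ 0.    -1.    -0.001]]
jaw az 76.02910797762581
27 [np.float64(-49.02910797762581)]
69 [np.float64(-7.029107977625813)]
0.26 [562.2 154.4] [568.8 167.3]
0.5 [559.6 139.1] [566.2 152. ]
0.7 [554.7 127.1] [561.3 140. ]
0.9 [547.5 116.3] [554.1 129.2]
1.05 [540.7 109.2] [547.3 122.2]
1.134 [536.5 105.8] [543.1 118.7]
[0.4008363  0.345763   0.10005717] [0.45569025 0.39787875 0.15361612]
```

Request:
{"api": "carry_out", "payload": {
  "steps": [0, 0.4, -0.4, 0, 0, 0, 0.8, -0.8, 0, 0, 0, 1, -1, 0, 0]
}}

```text
clock: 0.4
position: [0.2526, 0.5043, 0.2263]
ee_rot: [-1.563, 0.192, -0.193]
force: [0.8, 0.1, 0.6]
width: 0.786
```

Request:
{"api": "carry_out", "payload": {
  "steps": [0, 0.4, -0.4, 0, -0.15, 0, 0.8, -0.8, 0, -0.3, 0, 1, -1, 0, -0.45]
}}

```text
clock: 0.7
position: [0.3527, 0.4039, 0.2266]
ee_rot: [-1.519, 0.473, -0.473]
force: [0.7, 0.9, 0.1]
width: 0.527
```

Request:
{"api": "carry_out", "payload": {
  "steps": [0, 0.4, -0.4, 0, -0.15, 0, 0.8, -0.8, 0, -0.3, 0, 1, -1, 0, -0.45]
}}

```text
clock: 1.0
position: [0.4525, 0.3039, 0.2267]
ee_rot: [-1.439, 0.746, -0.747]
force: [0.2, 0.5, 0.1]
width: 0.266
```

Request:
{"api": "carry_out", "payload": {
  "steps": [0, 0.4, -0.4, 0, -0.19, 0, 0.8, -0.8, 0, -0.19, 0, 1, -1, 0, -0.19, 0, 1, -1, 0, -0.19]
}}

```text
clock: 1.4
position: [0.5547, 0.1998, 0.2267]
ee_rot: [-1.395, 0.86, -0.866]
force: [0.1, 0.0, 0.2]
width: 0.008
```

Request:
{"api": "carry_out", "payload": {
  "steps": [0, 0.25, -0.15, -0.4, 0, 0, 0.25, -0.15, -0.8, 0, 0, 0.25, -0.15, -0.8, 0, 0, 0.25, -0.15, -0.8, 0]
}}

```text
clock: 1.8
position: [0.575, 0.192, 0.1468]
ee_rot: [-1.398, 0.857, -0.854]
force: [0.7, 0.1, 1.5]
width: 0.007
```

Run:
```python
from h import *
from scipy.spatial.transform import Rotation as Ro
im,d=get_image("side");s=arm.observe();M=Ro.from_rotvec(s["ee_rot"]).as_matrix()
print(s["clock"],s["position"],s["force"],np.degrees(np.arctan2(M[1,2],M[0,2])),s["width"])
I=cv2.resize(im[110:250,255:390],None,fx=4,fy=4,interpolation=cv2.INTER_CUBIC);cv2.imwrite("pics/C.png",I[:,:,::-1])
```

```text
1.85 [0.57600824 0.19241194 0.14810072] [0.36219736 0.00538739 0.39928308] 27.024490257116305 0.00465491652035959
```

View pics/C.png

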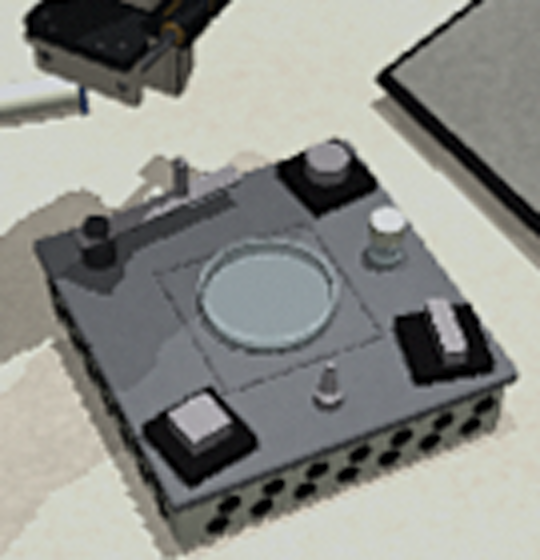

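The fingers hang above and behind the keeper pin, which is at about (180,175) in this crop, and the dark gripper is at top left. I'll check where the TCP projects before going lower.

Run:
```python
from h import *
p=np.array([.576,.1924,.148])
for z in(0,.019,.066): q=p+[0,0,z]; u,v=proj("side",q); print("crop",z,(u-255)*4,(v-110)*4, "top",proj("top",q))
im,d=get_image("side");P=cloud("side",d);m=(P[...,2]>.13)&(abs(P[...,0]-.576)<.12)&(abs(P[...,1]-.192)<.12)&(d>0)
Q=P[m];
j=np.array([np.cos(np.radians(27)),np.sin(np.radians(27)),0]);k=np.array([-j[1],j[0],0])
for a,b in((.13,.155),(.155,.18),(.18,.21),(.21,.25),(.25,.3)):
  w=Q[(Q[:,2]>a)&(Q[:,2]<b)]-p
  if len(w): print(a,b,len(w),"jaw",(w@j).min(),(w@j).max(),"x",(w@k).min(),(w@k).max(),"z",w[:,2].min()+.148)
```

```text
crop 0 163.75204719540056 84.1205229803079 top (np.float64(241.51380132210699), np.float64(166.3665563583579))
crop 0.019 162.51303770546997 61.668264729262205 top (np.float64(239.8989212966807), np.float64(164.29305804587696))
crop 0.066 159.2962583756414 3.376572182196412 top (np.float64(235.60191587693834), np.float64(158.77572341650998))
0.13 0.155 7 jaw -0.009913228968312135 0.007359694267349549 x -0.01277903518825746 -0.010472456682890444 z 0.14682278748638738
0.155 0.18 78 jaw -0.020397914374260338 0.01321405834893508 x -0.014624034886875635 0.0045090803736179816 z 0.15557239321268065
0.18 0.21 28 jaw -0.03162617633672579 0.0029091364538099125 x -0.013791668053571812 -0.003954698043511173 z 0.18080840759300498
0.21 0.25 723 jaw -0.09846006211342305 0.092232102819683 x -0.039770547084702935 0.03517038521009971 z 0.21180916304099864
0.25 0.3 1082 jaw -0.09873885101166195 0.09465090010844589 x -0.03916337773709458 0.03490725948033979 z 0.25008113295880435
```

Request:
{"api": "carry_out", "payload": {
  "steps": [0, 0, 0, -0.25, 0, 0, 0, 0, -0.48, 0, 0, 0, 0, -0.48, 0, 0, -0.03, -0.1, -0.48, 0, 0, -0.06, -0.2, -0.48, 0, 0, -0.06, -0.2, -0.48, 0]
}}

```text
clock: 2.5
position: [0.5704, 0.1694, 0.1005]
ee_rot: [-1.394, 0.856, -0.859]
force: [-0.8, 0.1, -0.3]
width: 0.006
```

Request:
{"api": "carry_out", "payload": {
  "steps": [0, -0.02, -0.06, 0, 0, 0, -0.03, -0.12, 0, 0, 0, -0.04, -0.18, 0, 0, 0, -0.065, -0.24, 0, 0, 0, -0.09, -0.3, 0, 0, 0, -0.125, -0.355, 0, 0, 0, -0.16, -0.41, 0, 0, 0, -0.195, -0.445, 0, 0, 0, -0.23, -0.475, 0, 0, 0, -0.23, -0.475, 0, 0]
}}

```text
clock: 3.5
position: [0.5505, 0.1265, 0.0997]
ee_rot: [-1.389, 0.85, -0.858]
force: [11.1, 9.4, -8.8]
width: 0.002
```

Run:
```python
from h import *
im,d=get_image("side");s=arm.observe();print(s["clock"],s["position"],s["force"])
im2,_=get_image("top")
I=cv2.resize(im[110:250,255:390],None,fx=4,fy=4,interpolation=cv2.INTER_CUBIC);cv2.imwrite("pics/D.png",I[:,:,::-1])
```

```text
3.55 [0.55049731 0.12645627 0.09971026] [10.7128552   9.98719247 -7.58748995]
```

View pics/D.png

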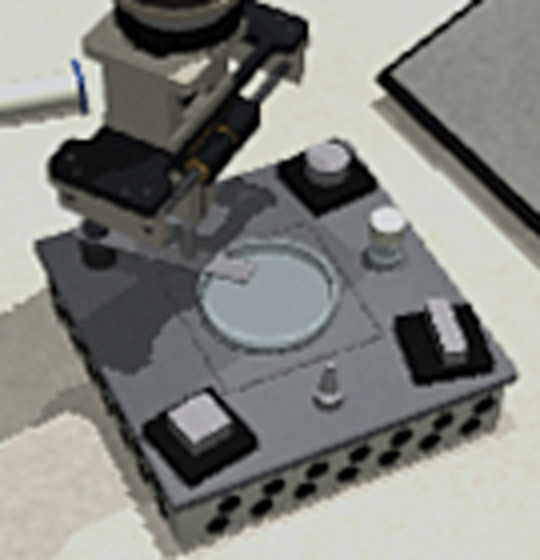

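The bar now reaches over the dish rim, with its tip near (240,270) in the crop, and the force has risen as if it were on the stop. I'll compute the angle from the bar tip.

Run:
```python
from h import *
pv=np.array([497.3,157.6])
for k in(.95,1.03,1.134):
  b=np.radians(12.1)-k; e=np.array([np.cos(b),np.sin(b)])
  for r,l in((108,0),(108,8),(108,-8)):
    q=pv+r*e+l*np.array([-e[1],e[0]]);u,v=proj("side",[*(q/1000),.086]);print(k,l,((u+.5-255)*4-.5).round(),((v+.5-110)*4-.5).round())
im,d=get_image("side")
cv2.imwrite("pics/E.png",cv2.resize(im[160:190,290:335],None,fx=14,fy=14,interpolation=cv2.INTER_CUBIC)[:,:,::-1])
P=cloud("side",d);m=(P[...,2]>.080)&(P[...,2]<.092)&(abs(P[...,0]-.56)<.06)&(abs(P[...,1]-.09)<.035)
w=P[m][:,:2]*1000-pv; w=w[(np.hypot(*w.T)>85)&(np.hypot(*w.T)<112)];print(len(w),np.radians(12.1)-np.arctan2(w[:,1].mean(),w[:,0].mean()),np.hypot(*w.T).max())
```

```text
0.95 0 256.0 250.0
0.95 8 258.0 241.0
0.95 -8 254.0 259.0
1.03 0 253.0 260.0
1.03 8 256.0 251.0
1.03 -8 250.0 268.0
1.134 0 248.0 272.0
1.134 8 253.0 263.0
1.134 -8 244.0 281.0
48 1.1465732266922506 108.07113653890335
```

View pics/E.png

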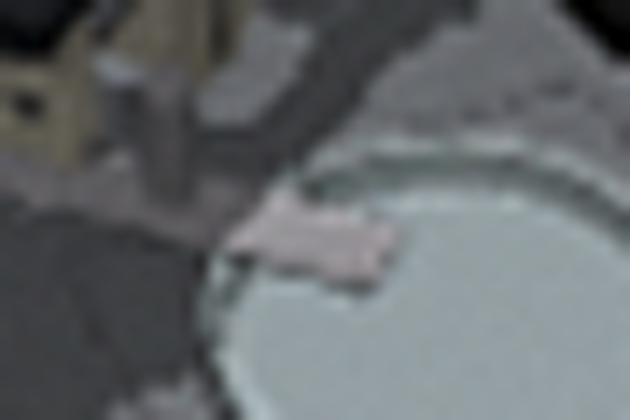

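The depth fit puts the keeper at about 1.14 rad, so it is on the stop. I'll back off the pin and rise.

Request:
{"api": "carry_out", "payload": {
  "steps": [0, 0.03, 0.06, 0, 0, 0, 0.1, 0.2, 0, 0, 0, 0.1, 0.2, 0, 0, 0, 0.1, 0.2, 0.3, 0, 0, 0.1, 0.2, 0.6, 0.1, 0, 0.3, -0.1, 0.6, 0.28, 0, 0.5, -0.4, 0.6, 0.46, 0, 0.7, -0.7, 0.6, 0.64, 0, 0.9, -0.9, 0.6, 0.82, 0, 0.9, -0.9, 0.6, 0.93, 0, 0.9, -0.9, 0.6, 0.93, 0, 0.9, -0.9, 0.6, 0.93]
}}

```text
clock: 4.85
position: [0.6363, 0.0343, 0.1584]
ee_rot: [-1.551, 0.293, -0.291]
force: [0.0, 0.3, 0.1]
width: 0.005
```

Run:
```python
from h import *
from scipy.spatial.transform import Rotation as Ro
im,d=get_image("side");s=arm.observe();M=Ro.from_rotvec(s["ee_rot"]).as_matrix()
print(s["clock"],s["position"],s["force"],np.degrees(np.arctan2(M[1,2],M[0,2])))
pv=np.array([497.3,157.6]);P=cloud("side",d);m=(P[...,2]>.080)&(P[...,2]<.092)&(abs(P[...,0]-.56)<.06)&(abs(P[...,1]-.09)<.035)
w=P[m][:,:2]*1000-pv; w=w[(np.hypot(*w.T)>85)&(np.hypot(*w.T)<112)];print(len(w),np.radians(12.1)-np.arctan2(w[:,1].mean(),w[:,0].mean()))
print("need",1000*(np.array([.6413,-.0330])-s["position"][:2]))
# oblong top by depth
m=(P[...,2]>.083)&(P[...,2]<.092)&(abs(P[...,0]-.641)<.03)&(abs(P[...,1]+.033)<.03);q=(P[m][:,:2]*1000).astype(np.float32)
if len(q)>5: print(len(q),cv2.minAreaRect(q),np.median(P[m][:,2]))
```

```text
4.9 [0.63632803 0.0347417  0.1585037 ] [ 0.17969935 -0.0310789   0.26826772] 68.73549564139252
48 1.1471470395755725
need [  4.97197015 -67.74169909]
73 ((641.8143920898438, -32.09376907348633), (44.3781623840332, 14.124049186706543), 68.162841796875) 0.08503074356141058
```

Request:
{"api": "carry_out", "payload": {
  "steps": [0, 0.05, -0.35, 0, 0, 0, 0.05, -0.67, 0, 0, 0, 0.05, -0.67, -0.3, 0, 0, 0.05, -0.67, -0.6, 0, 0, 0.05, -0.67, -0.6, 0, 0, 0.05, -0.67, -0.6, 0]
}}

```text
clock: 5.5
position: [0.6416, -0.0321, 0.099]
ee_rot: [-1.551, 0.291, -0.289]
force: [0.1, -0.1, -0.1]
width: 0.001
```

Request:
{"api": "carry_out", "payload": {
  "steps": [0, 0, 0, -0.06, 0, 0, 0, 0, -0.1, 0, 0, 0, 0, -0.13, 0, 0, 0, 0, -0.15, 0, 0, 0, 0, -0.17, 0, 0, 0, 0, -0.19, 0, 0, 0, 0, -0.19, 0]
}}

```text
clock: 6.2
position: [0.6423, -0.0328, 0.08]
ee_rot: [-1.551, 0.289, -0.29]
force: [0.1, 1.3, 4.6]
width: 0.007
```

Request:
{"api": "carry_out", "payload": {
  "steps": [0, 0, 0, -0.01, 0, 0, 0, 0, -0.02, 0, 0, 0, 0, -0.02, 0, 0, 0, 0, -0.02, 0]
}}

```text
clock: 6.6
position: [0.6423, -0.0328, 0.0784]
ee_rot: [-1.551, 0.289, -0.291]
force: [-0.1, 1.7, 7.7]
width: 0.006
```

Request:
{"api": "carry_out", "payload": {
  "steps": [0, 0, 0, 0.05, 0, 0, 0, 0, 0.15, 0, 0, 0, 0, 0.5, 0, 0, 0, 0, 1, 0, 0, 0, 0, 1, 0, 0, 0, 0, 1, 0]
}}

```text
clock: 7.2
position: [0.6424, -0.0334, 0.1794]
ee_rot: [-1.551, 0.288, -0.292]
force: [-0.6, -0.2, 0.6]
width: 0.004
```

Run:
```python
from h import *
im,d=get_image("side");s=arm.observe();print(s["clock"],s["position"],s["force"])
P=cloud("side",d);pv=np.array([497.3,157.6]);m=(P[...,2]>.080)&(P[...,2]<.092)&(abs(P[...,0]-.56)<.06)&(abs(P[...,1]-.09)<.035)
w=P[m][:,:2]*1000-pv; w=w[(np.hypot(*w.T)>85)&(np.hypot(*w.T)<112)];print("keeper",len(w),np.radians(12.1)-np.arctan2(w[:,1].mean(),w[:,0].mean()))
d0=np.load("pics/side0.npz")["d"];P0=cloud("side",d0)
for n,c in(("oblong",(.6416,-.0325)),("round",(.6647,.134)),("square",(.4716,-.0095))):
  for Q in(P0,P):
    z=Q[np.hypot(Q[...,0]-c[0],Q[...,1]-c[1])<.006][:,2];print(n,len(z),np.median(z))
I=cv2.resize(im[110:250,255:390],None,fx=4,fy=4,interpolation=cv2.INTER_CUBIC);cv2.imwrite("pics/F.png",I[:,:,::-1])
```

```text
7.25 [ 0.64147663 -0.03318636  0.1779017 ] [-0.6580713   0.28534818 -0.16963349]
keeper 49 1.1458221387201815
oblong 13 0.08580098770544044
oblong 15 0.08525338657605441
round 8 0.0845442235946177
round 11 0.08465698113625897
square 17 0.08499417569973082
square 13 0.08422000252201307
```

View pics/F.png

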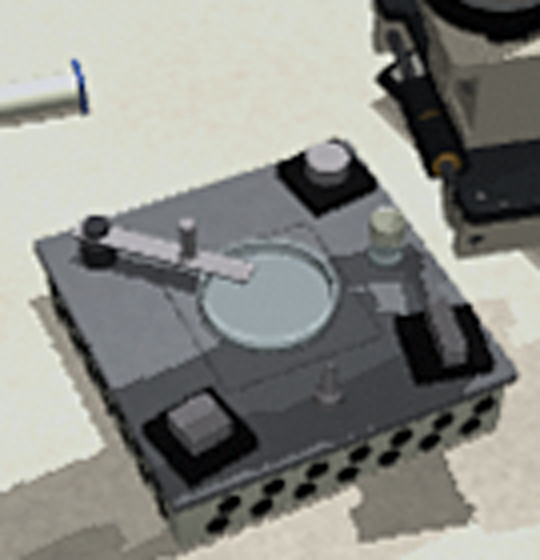

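The keeper lies over the dish rim, with its tip at about (245,270). The dish, vial and nozzle look unmoved, and the oblong plunger at (445,330) is up. I'm handing in.

```bash
python3 -c "
from cell import arm
print(arm.sign_off())"
```

```text
the job is handed in; nothing more can be done
None
```

The print bed is ready and the job is handed in. I pushed the keeper arm home by its pin with shut fingers, pressed the oblong plunger down once, and withdrew straight up. It took about 7.3 s of the 42 s allowed, and the hand-in gave no verdict.

- **Keeper:** it measured about 1.146 rad at the end, against a stop at 1.134. The 0.01 difference is within calibration error, and the push force had risen as the arm met the stop.
- **Oblong plunger:** it went fully down at 7.7 N (limit 20 N), with the fingertips about 7.6 mm below its rest height. Afterwards its top read 85.3 mm, against 85.8 mm before.
- **Round and square plungers:** their tops read within 0.8 mm of where they started, and I did not touch them.
- **Loose things:** the dish, vial and nozzle look unmoved in the last picture, judged by eye only. I did not re-check the things on the bench, but the arm stayed well clear of them.
- **Gripper:** it was clear of everything, with the fingertips at 178 mm and about zero force.

No check failed.

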